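Hang the dip basket and hold it raised on the lifting stand

TASK

Hang the small wire basket of stirring bars by its handle in the dip of the hook on the lifting stand, and let go of it. Then take the head of the stand, press its release button in and pull the head up past the first stop to the second, so that both tubes are fully drawn out. Finish while still holding the head up there with the basket hanging on the hook, and leave the other things on the bench alone.

Things in the scene. Friction and masses are not known exactly. Their poses are not given: they have to be found in the camera images.
- basket_grip (a point): Centre line of the basket's grip plate, 130 mm above the basket's foot. The plate stands upright on top of the handle: 30 mm along x, 10 mm thick along y (pinch it across y), from 104 to 146 mm above the foot; fingertips up to 20 mm past this point stay clear of the handle's opening. Axes as the basket's; a half turn looks the same.
- basket_eye (a point): Underside of the apex of the basket's handle, 27 mm below basket_grip: the top of the handle's opening, on which the basket hangs. The opening is 58 mm wide, its top slopes to this apex; it is passed through along the basket's y. Axes as the basket's.
- hook_seat (a point): Top of the hook's wire at its dip, where the handle shall rest: 100 mm from the head's middle along the head's +y, about 154 mm above the bench. The 8 mm wire leaves the head along +y, dips 8 mm here and turns up to a tip 122 mm from the head's middle, its top 22 mm above this point: bring the opening over the tip from the +y side, plane across the wire, and lower it. Axes as the head's.
- head_grip (a point): Middle of the stand's grey head, a block 36 x 36 mm, from 28 mm below to 22 mm above this point; 158 mm above the bench when down. z up, +y along the hook, release button in the middle of the -x side. Taken from above across x, closing fingers press the button flush. Under the button is a latch keeper, top 32 mm below this point.
- lift_head: The head with its hook and button, on a telescoping column on a steel foot (150 x 110 mm) that is fixed to the bench; origin on the column's axis, at bench height while the stand is down.
- basket: Loose wire basket (0.10 to 0.21 kg) on the bench, with two white stirring bars fixed in it: 60 x 60 mm, rim 45 mm high, rigid handle of two wires that rise from the middles of the +x and -x sides to 88 mm and slope to an apex in the middle, where the grip plate stands. Origin at the middle of its foot, z up.
- button (a joint): Release button, 16 mm wide and 18 mm high, 7 mm proud of the head's -x side; 0 = out, 0.007 m = flush. A spring of 2.5 N rising to 6 N pushes it out. With the stand down, a latch holds the head until the button is in by more than 0.005 m.
- upper_tube (a joint): How far the upper tube is drawn out: 0 = home, 0.06 m = first stop. It comes first; it slides with 1 N of friction.
- lower_tube (a joint): How far the lower tube is drawn out: 0 = home, 0.06 m = second stop, with the head then 0.12 m above its start. It follows once the upper tube is at its stop, with 3 N of friction. The head sinks when let go; the moving parts weigh 0.34 kg without the basket.
- media_bottle: Bystander: bottle with a screw cap, 56 mm wide, 104 mm high, on the right; origin at its foot.
- beaker: Bystander: clear beaker, 64 mm wide, 82 mm high, beyond the work; origin at its foot.
- tape_roll: Bystander: paper tape roll, 68 mm wide, 19 mm high, lying flat near the front edge; origin at its foot.

How it is judged:
On the way, in this order (a step that is already met when the one before it is completed fails the run):
1. the basket hangs on the hook by its handle, let go, the stand still down (distance between basket_eye and hook_seat below 0.012 m and contact force between basket and lift_head above 0.3 N and contact force between the fingers and basket below 0.05 N and value of joint upper_tube below 0.01 m), for 0.2 s.
2. the release button is pressed in by the fingers while the stand is down (value of joint button above 0.0045 m and contact force between the fingers and lift_head above 1 N and value of joint upper_tube below 0.01 m), for 0.05 s.
At the end, for the whole second after the job is handed in: Fingers still hold the head (over 2 N), at rest, at the second stop: upper tube out over 54 mm, lower over 52 mm (of 60 each). Basket hangs on the hook: apex within 15 mm of the seat, within 20 degrees of upright, slower than 0.12 m/s, touched by neither fingers nor arm (value of joint upper_tube above 0.054 m and value of joint lower_tube above 0.052 m and contact force between the fingers and lift_head above 2 N and distance between basket_eye and hook_seat below 0.015 m and contact force between basket and lift_head above 0.3 N and contact force between each of the fingers, the arm and basket below 0.05 N and angle between basket's own z axis and vertical below 0.35 rad and linear speed of basket below 0.12 m/s and linear speed of lift_head below 0.03 m/s); the arm keeps its last pose, push and grip.
It fails at once if a bystander was moved by more than 20 mm (distance of any of media_bottle, beaker, tape_roll from where it was at the start of the episode above 0.02 m).
It fails at once if the basket was tipped over (angle between basket's own z axis and vertical above 0.9 rad).
It also fails if it takes over 53 s, if anything falls off the work surface, if the arm or the gripper's body presses on something with over 40 N, if the wrist force passes 120 N, or if a joint passes its speed limit or range.

ROBOT

A 7-joint arm with a two-finger parallel gripper is mounted at the origin on a cart in front of the work surface, level with it; the furniture and walls round the work are solid. World frame = base frame: x ahead of the robot, y to its left, z up, the work surface at z = 0. Lengths are in m, angles in rad, forces in N, time in s.
With the tool pointing down it reaches from about 0.425 to 0.925 m from the base axis. Payload 6.8 kg.
Tool frame: the origin (TCP) lies at the very end of the fingers, on their centre line; the grasp point (between the pads) lies 19 mm behind it; z points along the fingers, y is the direction in which the jaws open and shut (so a half turn about z gives the same grasp; the last joint's range is limited). The gripper opens to 85 mm and grips with 20 to 120 N. Pads are 22 mm wide; open, the fingers measure 114 mm over their backs; the gripper's body (76 mm by 85 mm) begins 54 mm behind the grasp point. The pads swing forward as they close: fully open they stand 13 mm farther back than shut.
Start: joints at [-0.108, 0.477, 0.022, 1.555, -0.011, 1.109, -0.083], TCP at [0.675, 0, 0.231] pointing down, gripper open.
Joint ranges: [-2.96, 2.96], [-0.34, 2.1], [-1.41, 1.46], [0.24, 2.44], [-1.37, 4.51], [0.17, 1.92], [-2.96, 2.96]. Speed limits (rad/s): [2.39, 2.39, 3.14, 3.14, 3.14, 3.14, 3.14].

INTERFACE

Orientations are given as a unit quaternion [w, x, y, z].
In Python, from station import bot gives the robot as it stands.
- The arm moves only by the tool move_arm, never from a script. Its argument "commands" is text: rows parted by semicolons, each of 7 numbers parted by spaces: the opening, from 0 (shut) to 1 (fully open), then the shift along the tool's x, y, z in cm, then the turn, a rotation vector about the tool's x, y, z in degrees. In form: gripper tx ty tz rx ry rz; .... A call has 1 to 12 rows; each row shifts and turns the commanded pose from where the row before left it, along the tool's axes as they then stand; what a row does not reach is not made up. A row lasts 1/12 s, in which the tool goes at most 41.7 mm and 7.16 degrees, less where a joint would pass 70% of its speed; a pose out of reach is approached as far as the arm can. A call with a gripper value outside its range is refused whole. The fingers move at their own pace and stop on an object; "force" is the grip in N (left out, the last holds). Time passes only in rows, so rows that do not move let the fingers close. It gives the time, the measured TCP pose, the force and the opening at its end, in the units of the state.
- bot.get_obs(): the state, without advancing time (a new reading comes with each control period).
- bot.read_camera(name): name is "scene" or "side" or "wrist"; returns a dict with "img" (480x640x3 uint8, red, green, blue), "K" (3x3 intrinsics, pixels), "rvec" (rotation vector, rad) and "tvec" (3), from world to camera coordinates, as OpenCV has them; the wrist camera has in their place "hand_eye" (4x4, takes a point from camera to tool coordinates, whose origin is the TCP and whose axes are the flange's). Camera axes: x right, y down, z forward; pixel columns grow to the right and rows downward; lengths in m; the calibration is good to about 2 mm. A picture is of the moment at which its call begins: read the wrist's pose just before it. There is no depth.
- bot.hand_in(): hands the job in, once; it reports no verdict.
The state is a dict: "t": time; "q": joint angles; "joint_vel": joint speeds; "joint_torque": joint torques, N m; "eef_pos": TCP position; "tool_rot": TCP orientation; "contact_force": force on the tool from outside, world axes, zero at the start; "torque": the same for the moment, N m; "gripper_width": opening from 0.0 (shut) to 1.0 (fully open).
Only numpy, scipy, OpenCV 4.12 (cv2) and the standard library are available. Lean on these libraries where they do the work, as an engineer would, in place of code of your own. Each camera call takes 0.05 s, during which the arm holds its last target. There are 200 camera calls.

## Working session

There is one attempt and no reset: what is moved stays moved. The work goes in short steps, Python scripts to look and compute and a tool call to move; the robot and the scene stay as the last step left them, time stands still between calls to the robot, and variables do not carry over. Pictures are saved under pics/ and viewed, about 8 in all and at most 12, crops included, and the job is handed in when it is done.

Besides the shell and the picture viewer there is one more tool, called after "Call:" as name(argument=value, ...), one argument or row to a line, values as JSON. move_arm: Moves the arm, as the interface text tells. Its arguments: {"type":"object","properties":{"commands":{"type":"string"},"force":{"type":"number"}},"required":["commands"]}

```bash
mkdir -p pics; cat > h.py <<'E'
import numpy as np, cv2
from station import bot
from scipy.spatial.transform import Rotation as R
def snap(n,f):
    o=bot.get_obs(); c=bot.read_camera(n); cv2.imwrite('pics/'+f,c['img'][:,:,::-1]); 
    np.savez('pics/'+f+'.npz',K=c['K'],p=o['eef_pos'],q=o['tool_rot'],**{k:c[k] for k in('rvec','tvec','hand_eye') if k in c}); return c
def cam(f):
    d=np.load('pics/'+f+'.npz'); K=d['K']
    if 'rvec' in d:
        Rw=cv2.Rodrigues(d['rvec'])[0].T; return K,Rw,-Rw@d['tvec'].ravel()
    q=d['q']; Rt=R.from_quat([q[1],q[2],q[3],q[0]]).as_matrix(); H=d['hand_eye']
    return K,Rt@H[:3,:3],Rt@H[:3,3]+d['p']
def ray(f,u,v):
    K,Rw,c=cam(f); d=Rw@np.linalg.solve(K,[u,v,1]); return c,d/np.linalg.norm(d)
def atz(f,u,v,z):
    c,d=ray(f,u,v); return c+d*(z-c[2])/d[2]
def tri(*obs):
    A=np.zeros((3,3));b=np.zeros(3)
    for o in obs:
        c,d=ray(*o);P=np.eye(3)-np.outer(d,d);A+=P;b+=P@c
    x=np.linalg.solve(A,b); return x,[np.linalg.norm((np.eye(3)-np.outer(ray(*o)[1],ray(*o)[1]))@(x-ray(*o)[0])) for o in obs]
def proj(f,X):
    K,Rw,c=cam(f); p=K@(Rw.T@(np.array(X)-c)); return p[:2]/p[2]
E
python3 - <<'E'
from h import *
for n in('scene','side','wrist'): snap(n,n+'0.png'); print(n,cam(n+'0.png')[2])
o=bot.get_obs(); print(o)
E
```

```text
scene [-0.0588568  -0.70113794  0.86777359]
side [0.25610895 0.82491704 0.52047801]
wrist [0.67453593 0.07228644 0.37401032]
{'t': 0.15, 'q': array([-0.10806022,  0.4776535 ,  0.02235304,  1.55621353, -0.01150417,
        1.10928408, -0.08311711]), 'joint_vel': array([-1.62265978e-04, -9.57713631e-04,  1.45662129e-03, -3.90416272e-03,
        1.84513819e-03, -4.26252513e-04,  7.98734901e-05]), 'joint_torque': array([ 1.55385478e-03, -5.96924365e+01,  1.60940632e+00, -2.81490952e+01,
        1.26662746e-02,  6.56643446e-03,  5.58682734e-05]), 'eef_pos': array([ 6.74548232e-01, -3.52687979e-05,  2.30524721e-01]), 'tool_rot': array([-4.68889755e-04,  7.07123046e-01,  7.07090155e-01, -5.39938189e-04]), 'contact_force': array([-0.66286388,  0.2638116 , -0.14058685]), 'torque': array([-0.0238018 ,  0.01189936, -0.03440397]), 'gripper_width': 1.000666778656401}
```

View pics/scene0.png

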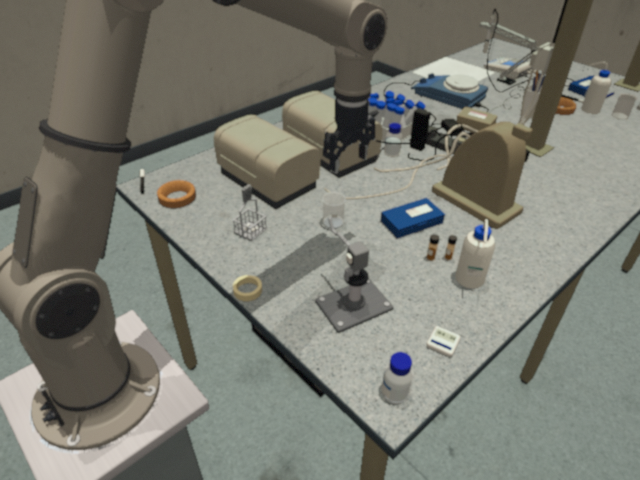

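View pics/side0.png

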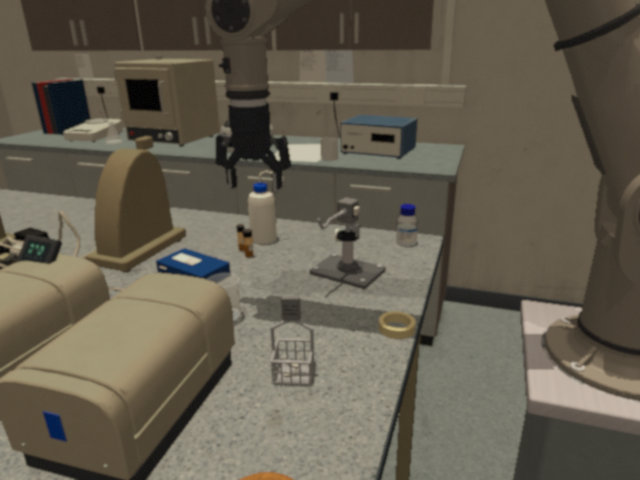

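The basket is at scene (250,220) and side (293,345). The stand's head is at scene (357,257) and side (347,215). I'll enlarge both.

```bash
python3 - <<'E'
from h import *
def crop(f,x,y): return cv2.resize(cv2.imread('pics/'+f)[y:y+75,x:x+100],None,fx=4,fy=4,interpolation=cv2.INTER_CUBIC)
m=np.vstack([np.hstack([crop('scene0.png',205,175),crop('scene0.png',305,230)]),np.hstack([crop('side0.png',245,293),crop('side0.png',300,190)])])
cv2.imwrite('pics/m1.png',m)
x,e=tri(('scene0.png',247,193),('side0.png',291,309));print('plate',x,e)
x,e=tri(('scene0.png',357,257),('side0.png',347,215));print('head',x,e)
for f in('scene0.png','side0.png'):print(proj(f,[.6,0,0]))
E
```

```text
plate [0.52027372 0.21089376 0.12282139] [np.float64(0.0008594349695425664), np.float64(0.000859434969542602)]
head [ 0.53720697 -0.16902401  0.14577999] [np.float64(0.0012611013461243938), np.float64(0.0012611013461244554)]
[324.10628007 255.52059056]
[295.20850651 303.75098268]
```

View pics/m1.png

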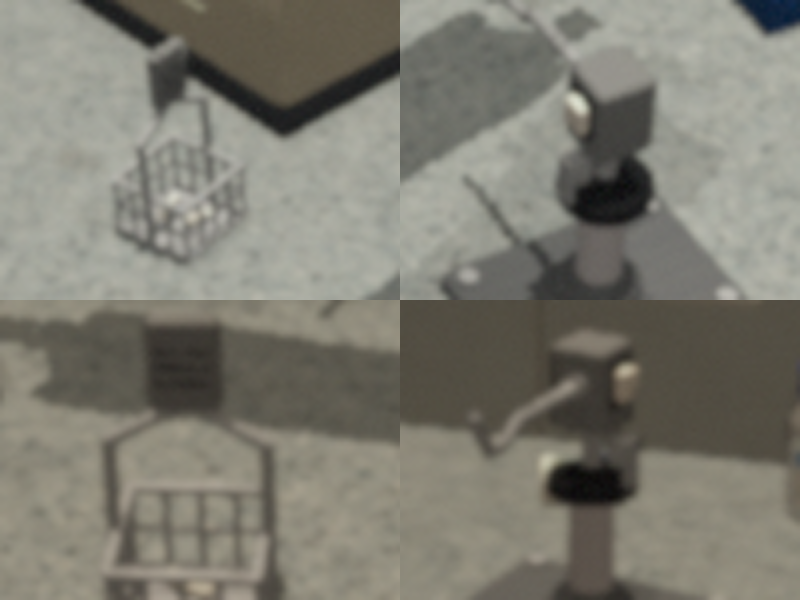

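View pics/wrist0.png

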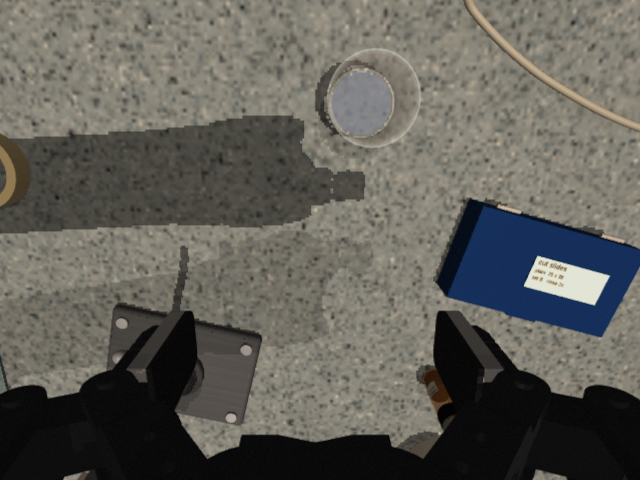

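```bash
python3 - <<'E'
from h import *
np.set_printoptions(precision=4,suppress=True)
s,d,w='scene0.png','side0.png','wrist0.png'
print('headtop',[atz(s,*p,.18) for p in((348,248),(360,242.5),(369,250),(356.75,254.5))])
print('headtop side', [atz(d,*p,.18) for p in((337.7,202),(346,197.5),(359,199),(351,204))])
print('hook tip/dip/root',atz(d,318.75,218,.176),atz(d,323,227,.152),atz(d,344.5,210.75,.158))
print('foot',[atz(w,*p,.01) for p in((118,303),(262,333),(240,423))])
print('plate side',[atz(d,*p,.146) for p in((282,298.5),(300.5,298))],[atz(d,*p,.104) for p in((282,320.5),(300,320.5))])
# scene crop plate: front-left-top (150,52), right top (185,38) back, 
print('plate scene',[atz(s,205+a/4,175+b/4,.146) for a,b in((150,50),(178,36),(187,42),(160,54))])
# rim corners scene
print('rim scene',[atz(s,205+a/4,175+b/4,.045) for a,b in((115,185),(178,140),(246,168),(188,215))])
print('rim side',[atz(d,245+a/4,293+(b-300)/4,.045) for a,b in((128,486),(268,488),(270,573),(107,570))])
E
```

```text
headtop [array([ 0.5165, -0.1615,  0.18  ]), array([ 0.5479, -0.1659,  0.18  ]), array([ 0.5447, -0.1952,  0.18  ]), array([ 0.5156, -0.188 ,  0.18  ])]
headtop side [array([ 0.5524, -0.1507,  0.18  ]), array([ 0.5437, -0.1863,  0.18  ]), array([ 0.5129, -0.184 ,  0.18  ]), array([ 0.5208, -0.1456,  0.18  ])]
hook tip/dip/root [ 0.5631 -0.0537  0.176 ] [ 0.5588 -0.0668  0.152 ] [ 0.5393 -0.1595  0.158 ]
foot [array([ 0.4802, -0.1017,  0.01  ]), array([ 0.6206, -0.1343,  0.01  ]), array([ 0.5928, -0.2437,  0.01  ])]
plate side [array([0.5288, 0.2226, 0.146 ]), array([0.5021, 0.2128, 0.146 ])] [array([0.5322, 0.2194, 0.104 ]), array([0.505, 0.211, 0.104])]
plate scene [array([0.5091, 0.2105, 0.146 ]), array([0.5318, 0.2116, 0.146 ]), array([0.532 , 0.2023, 0.146 ]), array([0.5112, 0.2026, 0.146 ])]
rim scene [array([0.4788, 0.2237, 0.045 ]), array([0.5394, 0.2364, 0.045 ]), array([0.555 , 0.1806, 0.045 ]), array([0.4961, 0.1659, 0.045 ])]
rim side [array([0.5562, 0.1911, 0.045 ]), array([0.4992, 0.175 , 0.045 ]), array([0.479 , 0.2294, 0.045 ]), array([0.5412, 0.2468, 0.045 ])]
```

Estimates:
- **Basket:** about (0.519, 0.208), yaw about +15°.
- **Head:** about (0.533, -0.168), yaw about -13°.

I'll move above the basket and turn the tool across the plate.

Call:
move_arm(
  commands="1 3 -2.2 0 0 0 0;1 3 -2.2 0 0 0 0;1 3 -2.2 0 0 0 0;1 3 -2.2 0 0 0 0;1 3 -2.2 0 0 0 0;1 3 -2.2 0 0 0 0;1 3 -2.2 0 0 0 0;1 0 0 0 0 0 7;1 0 0 0 0 0 7;1 0 0 0 0 0 7;1 0 0 0 0 0 7;1 0 0 0 0 0 7",
  force=40,
)

```text
t: 1.15
eef_pos: [0.5208, 0.21, 0.2311]
tool_rot: [0.0, 0.888, 0.459, -0.0]
contact_force: [-0.0, 0.6, 0.5]
gripper_width: 1.001
```

Call:
move_arm(
  commands="1 0 0 0 0 0 7;1 0 0 0 0 0 7;1 0 0 0 0 0 7;1 0 0 0 0 0 7;1 0 0 0 0 0 7;1 0 0 0 0 0 5;1 0 0 0 0 0 0;1 0 0 0 0 0 0;1 0 0 0 0 0 0;1 0 0 0 0 0 0",
)

```text
t: 1.98
eef_pos: [0.521, 0.21, 0.2312]
tool_rot: [-0.0, 0.991, 0.131, -0.0]
contact_force: [0.5, 0.0, -0.1]
gripper_width: 1.0
```

```bash
python3 - <<'E'
from h import *
c=snap('wrist','w1.png'); print(bot.get_obs()['q'])
for z in(.146,.104): print(proj('w1.png',[.519,.208,z]))
E
```

```text
[-0.61446328  0.29084973  0.14744695  1.83894335 -0.04967388  1.01543771
 -1.75458116]
[315.10746175 250.89352798]
[315.05597946 231.88099114]
```

View pics/w1.png

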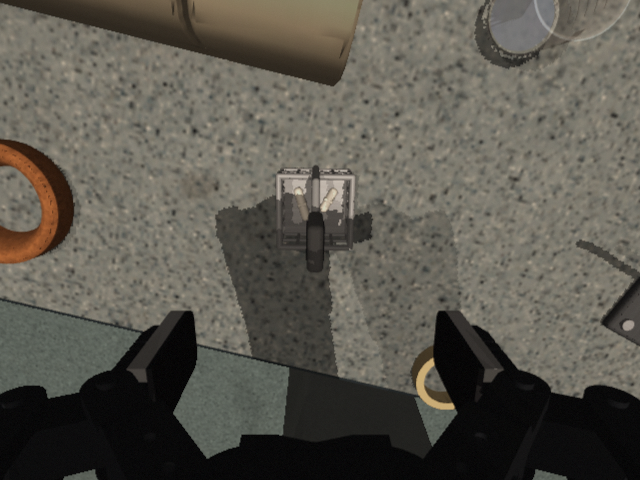

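The plate stands upright at column 316, rows 216–271, midway between the fingers and well aligned. The tape roll and beaker are clear. I'll descend and pinch.

Call:
move_arm(
  commands="1 0.3 0 2.6 0 0 0;1 0 0 2.6 0 0 0;1 0 0 2.6 0 0 0;1 0 0 1.8 0 0 0;1 0 0 1 0 0 0;0 0 0 0 0 0 0;0 0 0 0 0 0 0;0 0 0 0 0 0 0;0 0 0 0 0 0 0;0 0 0 0 0 0 0;0 0 0 0 0 0 0;0 0 0 0 0 0 0",
  force=40,
)

```text
t: 3.03
eef_pos: [0.5244, 0.2111, 0.1261]
tool_rot: [-0.0, 0.991, 0.131, 0.001]
contact_force: [-0.3, -0.0, 3.3]
gripper_width: 0.102
```

Call:
move_arm(
  commands="0 0 0 0 0 0 0;0 0 0 0 0 0 0;0 0 0 0 0 0 0;0 0 0 -2 0 0 0;0 0 0 -3 0 0 0;0 0 0 -3 0 0 0;0 0 0 -2 0 0 0;0 0 0 0 0 0 0;0 0 0 0 0 0 0",
)

```text
t: 3.78
eef_pos: [0.5241, 0.2109, 0.2257]
tool_rot: [-0.0, 0.991, 0.131, 0.001]
contact_force: [-0.2, 0.4, -1.8]
gripper_width: 0.104
```

Call:
move_arm(
  commands="0 0 0 0 0 0 7;0 0 0 0 0 0 7;0 0 0 0 0 0 7;0 0 0 0 0 0 7;0 1.6 3.3 0 0 0 0;0 1.6 3.3 0 0 0 0;0 1.6 3.3 0 0 0 0;0 1.6 3.3 0 0 0 0;0 1.6 3.3 0 0 0 0;0 1.6 3.3 0 0 0 0;0 0 0 0 0 0 0;0 0 0 0 0 0 0",
)

```text
t: 4.78
eef_pos: [0.5717, -0.007, 0.2232]
tool_rot: [0.001, 0.993, -0.116, -0.002]
contact_force: [0.4, 1.2, -1.2]
gripper_width: 0.103
```

```bash
python3 - <<'E'
from h import *
c=snap('wrist','w2.png');snap('side','s2.png');snap('scene','c2.png'); o=bot.get_obs();print(o['eef_pos'],o['q'])
def crop(f,x,y): return cv2.resize(cv2.imread('pics/'+f)[y:y+75,x:x+100],None,fx=4,fy=4,interpolation=cv2.INTER_CUBIC)
w=cv2.imread('pics/w2.png')[120:420,120:640]
m=np.zeros((600,800,3),np.uint8)
m[:300,:520]=w; m[300:,:400]=crop('s2.png',270,180); m[300:,400:]=crop('c2.png',305,220)
cv2.imwrite('pics/m2.png',m)
E
```

```text
[ 0.57197213 -0.00227027  0.22385247] [-0.36718381  0.32430215  0.32849261  1.83110315 -0.12234356  1.00849752
 -1.78488281]
```

View pics/m2.png

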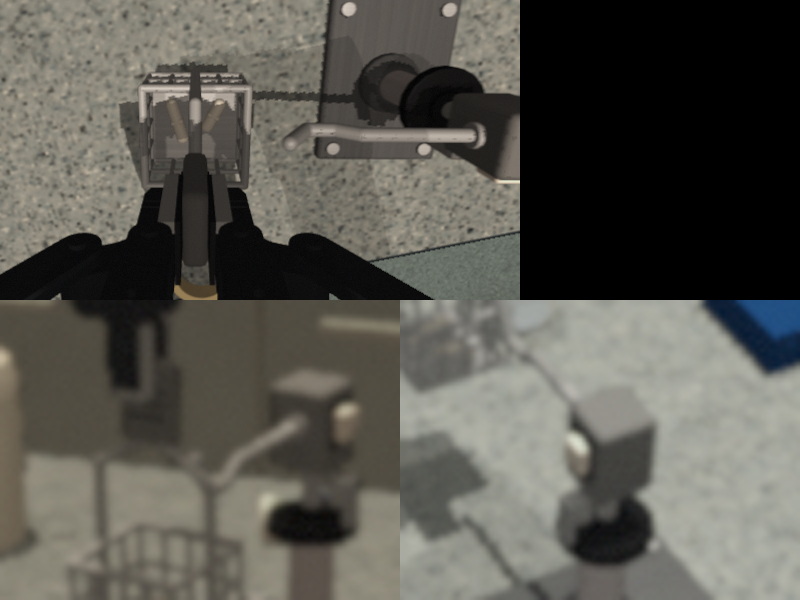

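```bash
python3 - <<'E'
from h import *
np.set_printoptions(precision=4,suppress=True)
w='w2.png'
a=atz(w,590,254.5,.158);b=atz(w,480,253.5,.158);print('wire',a,b,np.degrees(np.arctan2(*(b-a)[:2])))
print('dip',atz(w,440,251,.150),'tip',atz(w,409,261,.174))
print('head corner edge at y+ face', atz(w,600,254,.158))
# predicted from model for candidate poses
for c,yaw in(((.533,-.168),-13),((.535,-.165),-13),((.533,-.168),-11)):
    t=np.radians(yaw);Y=np.array([-np.sin(t),np.cos(t)])
    P=lambda s,z:np.r_[np.array(c)+s*Y,z]
    print(c,yaw,[proj(f,P(s,z)) for f in(w,'s2.png') for s,z in((18,.158),(100,.150),(122,.172)) for s in[s/1000]])
o=bot.get_obs();q=o['tool_rot'];print(R.from_quat([q[1],q[2],q[3],q[0]]).as_matrix())
E
```

```text
wire [ 0.5394 -0.1549  0.158 ] [ 0.5538 -0.0966  0.158 ] 13.8669341789968
dip [ 0.557  -0.0776  0.15  ] tip [ 0.5649 -0.0558  0.174 ]
head corner edge at y+ face [ 0.5384 -0.1602  0.158 ]
(0.533, -0.168) -13 [array([581.9772, 260.1756]), array([427.971 , 256.1606]), array([396.6615, 270.4682]), array([344.3668, 212.1631]), array([325.0815, 227.4212]), array([319.3086, 220.7481])]
(0.535, -0.165) -13 [array([576.2375, 258.0065]), array([422.1648, 254.0559]), array([390.2097, 268.1763]), array([343.1104, 212.5189]), array([323.7102, 227.8293]), array([317.8895, 221.1531])]
(0.533, -0.168) -11 [array([581.7812, 261.2585]), array([427.6041, 261.9768]), array([396.3556, 278.1851]), array([344.6191, 212.2087]), array([326.5384, 227.7151]), array([321.1217, 221.1027])]
[[ 0.9748 -0.2232 -0.0027]
 [-0.2232 -0.9748  0.0003]
 [-0.0027  0.0003 -1.    ]]
```

```bash
python3 - <<'E'
from h import *
from scipy.optimize import least_squares
np.set_printoptions(precision=4,suppress=True)
print(np.load('pics/w2.png.npz')['p'])
def P(v,x,s,z):
    t=v[2];return np.r_[v[0]+x*np.cos(t)-s*np.sin(t),v[1]+x*np.sin(t)+s*np.cos(t),z]
W=[('w2.png',0,.018,.158,602,254),('w2.png',0,.122,.172,409,261)]
S=[('side0.png',0,.018,.158,344.5,210.75),('side0.png',0,.122,.172,318.75,219),('side0.png',.018,.018,.18,337.7,202),('side0.png',.018,-.018,.18,346,197.5),('side0.png',-.018,-.018,.18,359,199),('side0.png',-.018,.018,.18,351,204)]
C=[('scene0.png',-.018,.018,.18,348,248),('scene0.png',.018,.018,.18,360,242.5),('scene0.png',.018,-.018,.18,369,250),('scene0.png',-.018,-.018,.18,356.75,254.5)]
for n,O in(('W',W),('S',S),('C',C),('all',W+S+C)):
    f=lambda v:np.concatenate([(proj(o[0],P(v,*o[1:4]))-o[4:])*(.5 if o[0][0]=='w' else 1) for o in O])
    r=least_squares(f,[.533,-.168,-.23]);v=r.x;print(n,v[:2],np.degrees(v[2]),'seat',P(v,0,.1,.154),np.sqrt(np.mean(r.fun**2)))
E
```

```text
[ 0.5717 -0.007   0.2232]
W [ 0.535  -0.1766] -13.50687792087273 seat [ 0.5583 -0.0794  0.154 ] 1.4024190502083462
S [ 0.5334 -0.1708] -14.248493008466685 seat [ 0.558  -0.0739  0.154 ] 0.6665751418708965
C [ 0.5314 -0.1774] -8.556416198573626 seat [ 0.5462 -0.0785  0.154 ] 1.2865439059314763
all [ 0.5341 -0.1761] -14.00596155464769 seat [ 0.5583 -0.0791  0.154 ] 1.2785932362157393
```

Call:
move_arm(
  commands="0 0.3 0 1.4 0 0 0;0 0 1.3 0 0 0 0;0 0 1.3 0 0 0 0;0 0 1.3 0 0 0 0;0 0 1.3 0 0 0 0;0 0 1.2 0 0 0 0;0 0 1.2 0 0 0 0;0 0 0 0 0 0 0;0 0 0 0 0 0 0;0 0 0 0 0 0 0;0 0 0 0 0 0 0",
)

```text
t: 5.85
eef_pos: [0.559, -0.0774, 0.2113]
tool_rot: [-0.0, 0.994, -0.113, -0.0]
contact_force: [-0.4, -0.3, -1.5]
gripper_width: 0.103
```

```bash
python3 - <<'E'
from h import *
o=bot.get_obs();print(o['eef_pos'],o['contact_force'])
c=snap('wrist','w3.png');snap('side','s3.png');snap('scene','c3.png'); 
def crop(f,x,y): return cv2.resize(cv2.imread('pics/'+f)[y:y+75,x:x+100],None,fx=4,fy=4,interpolation=cv2.INTER_CUBIC)
w=cv2.imread('pics/w3.png')[120:420,120:640]
m=np.zeros((600,800,3),np.uint8)
m[:300,:520]=w; m[300:,:400]=crop('s3.png',270,180); m[300:,400:]=crop('c3.png',295,200)
cv2.imwrite('pics/m3.png',m)
E
```

```text
[ 0.55897271 -0.07741044  0.21127194] [-0.41610657 -0.28278406 -1.51925997]
```

View pics/m3.png

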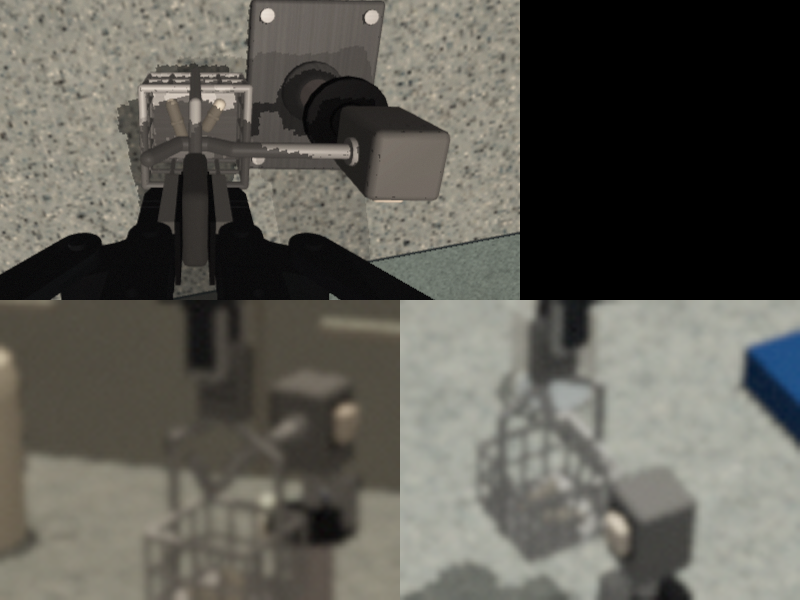

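```bash
python3 - <<'E'
from h import *
np.set_printoptions(precision=4,suppress=True)
w='w3.png'
for p in((447,133),(441,199),(370,197),(376,133)): print(atz(w,p[0]+120,p[1]+120,.18))
print('rootface',atz(w,357+120,150+120,.158),'tip',atz(w,148+120,157+120,.174), 'dip',atz(w,195+120,145+120,.15))
E
```

```text
[ 0.5478 -0.1937  0.18  ]
[ 0.5147 -0.1894  0.18  ]
[ 0.5233 -0.1564  0.18  ]
[ 0.555  -0.1623  0.18  ]
rootface [ 0.5384 -0.1603  0.158 ] tip [ 0.5645 -0.0572  0.174 ] dip [ 0.5568 -0.0785  0.15  ]
```

The fits agree: seat (0.5585, -0.078), head (0.535, -0.1755). The wire runs through the opening, so I'll lower the basket.

Call:
move_arm(
  commands="0 0 0 1 0 0 0;0 0 0 1 0 0 0;0 0 0 0.8 0 0 0;0 0 0 0.3 0 0 0;0 0 0 0 0 0 0;0 0 0 0 0 0 0",
)

```text
t: 6.5
eef_pos: [0.5602, -0.0786, 0.1803]
tool_rot: [0.0, 0.994, -0.113, 0.001]
contact_force: [3.9, -0.7, 0.3]
gripper_width: 0.102
```

Call:
move_arm(
  commands="0 0 0 0.2 0 0 0;0 0 0 0.2 0 0 0;0 0 0 0 0 0 0;0 0 0 0 0 0 0",
)

```text
t: 6.83
eef_pos: [0.561, -0.0783, 0.1789]
tool_rot: [-0.001, 0.994, -0.113, 0.002]
contact_force: [-0.1, 1.6, 18.6]
gripper_width: 0.104
```

Call:
move_arm(
  commands="0 0 0 -0.2 0 0 0;0 0 0 0 0 0 0;0.2 0 0 0 0 0 0;0.25 0 0 0 0 0 0;0.3 0 0 -0.2 0 0 0;0.35 0 0 -0.5 0 0 0;0.4 0 0 -1 0 0 0;0.4 0 0 -1.5 0 0 0;0.4 0 0 -3 0 0 0;0.4 0 0 -3 0 0 0;0.4 0 0 0 0 0 0;0.4 0 0 0 0 0 0",
)

```text
t: 7.83
eef_pos: [0.5599, -0.0787, 0.2729]
tool_rot: [-0.0, 0.994, -0.113, 0.002]
contact_force: [0.1, -1.1, -0.5]
gripper_width: 0.401
```

```bash
python3 - <<'E'
from h import *
o=bot.get_obs();print(o['eef_pos'],o['contact_force'])
c=snap('wrist','w4.png');snap('side','s4.png');snap('scene','c4.png'); 
def crop(f,x,y): return cv2.resize(cv2.imread('pics/'+f)[y:y+75,x:x+100],None,fx=4,fy=4,interpolation=cv2.INTER_CUBIC)
w=cv2.imread('pics/w4.png')[120:420,120:640]
m=np.zeros((600,800,3),np.uint8)
m[:300,:520]=w; m[300:,:400]=crop('s4.png',270,185); m[300:,400:]=crop('c4.png',295,200)
cv2.imwrite('pics/m4.png',m)
E
```

```text
[ 0.55991641 -0.07871044  0.27289366] [ 0.09151345 -1.08472921 -0.46143393]
```

View pics/m4.png

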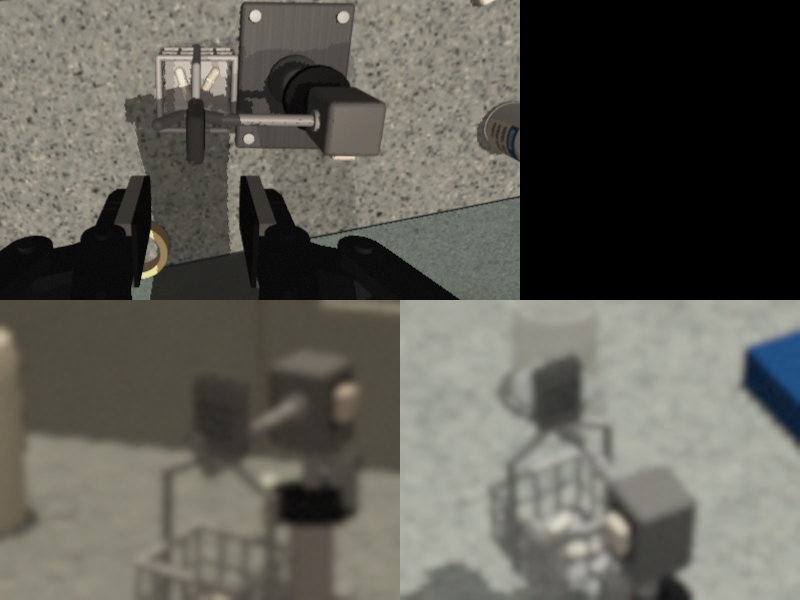

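Call:
move_arm(
  commands="0.4 -0.3 2.5 0 0 0 0;0.4 0 2.5 0 0 0 0;1 0 2.5 0 0 0 0;1 0 2.5 0 0 0 0;1 0 0 0 0 0 -7;1 0 0 0 0 0 -7;1 0 0 0 0 0 -7;1 0 0 0 0 0 -7;1 0 0 0 0 0 -7;1 0 0 0 0 0 -7;1 0 0 0 0 0 -7;1 0 0 0 0 0 -7",
)

```text
t: 8.98
eef_pos: [0.5325, -0.175, 0.269]
tool_rot: [-0.001, 0.929, 0.369, -0.001]
contact_force: [-0.5, -0.0, -0.6]
gripper_width: 1.001
```

Call:
move_arm(
  commands="1 0 0 0 0 0 -7;1 0 0 0 0 0 -7;1 0 0 0 0 0 -7;1 0 0 0 0 0 -7;1 0 0 0 0 0 -5.3;1 0 0 0 0 0 0;1 0 0 0 0 0 0;1 0 0 0 0 0 0;1 0 0 0 0 0 0",
)

```text
t: 9.73
eef_pos: [0.5331, -0.1752, 0.2699]
tool_rot: [-0.0, 0.787, 0.617, -0.0]
contact_force: [-1.0, -0.1, 0.8]
gripper_width: 1.0
```

```bash
python3 - <<'E'
from h import *
o=bot.get_obs();print(o['eef_pos'],o['q'])
c=snap('wrist','w5.png')
t=np.radians(-13.7)
for x,y in((-18,-18),(18,-18),(18,18),(-18,18)):
    x/=1000;y/=1000;print(proj('w5.png',[.535+x*np.cos(t)-y*np.sin(t),-.1755+x*np.sin(t)+y*np.cos(t),.18]))
E
```

```text
[ 0.53312383 -0.17515399  0.26992604] [ 0.06390735  0.25362055  0.1723352   1.79589433 -0.04829499  1.09689898
  0.01190389]
[288.8047847 271.5713397]
[347.38579418 271.57421522]
[348.76328115 214.37932951]
[287.63224135 214.39416048]
```

View pics/w5.png

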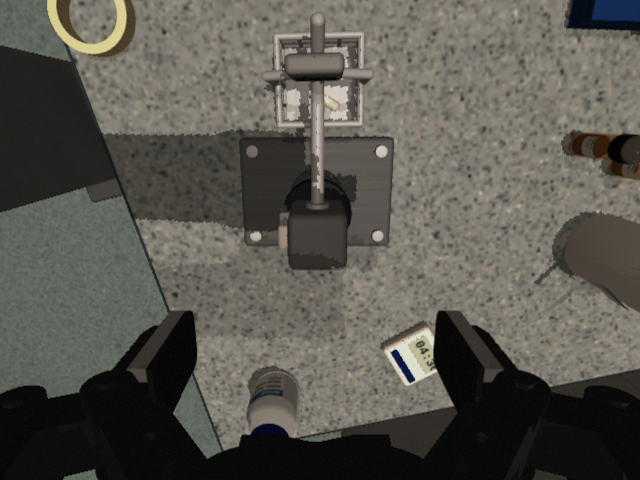

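The basket is hanging upright on the hook. The head top is at columns 289–347, rows 200–269, with the button on the left, centred between the fingers. I'll go down and grip it.

Call:
move_arm(
  commands="1 0 0.2 3 0 0 0;1 0 0 3 0 0 0;1 0 0 3 0 0 0;1 0 0 2 0 0 0;1 0 0 1 0 0 0;1 0 0 0.9 0 0 0;1 0 0 0 0 0 0;0 0 0 0 0 0 0;0 0 0 0 0 0 0;0 0 0 0 0 0 0;0 0 0 0 0 0 0;0 0 0 0 0 0 0",
  force=60,
)

```text
t: 10.78
eef_pos: [0.5348, -0.1757, 0.1423]
tool_rot: [-0.0, 0.786, 0.618, -0.0]
contact_force: [-4.0, 1.2, 7.2]
gripper_width: 0.416
```

Call:
move_arm(
  commands="0 0 0 0 0 0 0;0 0 0 0 0 0 0;0 0 0 0 0 0 0;0 0 0 0 0 0 0;0 0 0 0 0 0 0;0 0 0 0 0 0 0",
)

```text
t: 11.28
eef_pos: [0.5348, -0.1757, 0.1423]
tool_rot: [-0.0, 0.786, 0.618, -0.0]
contact_force: [-4.5, 0.8, 6.2]
gripper_width: 0.418
```

The opening is about 35.5 mm, so the button is flush. I'll pull up gently.

Call:
move_arm(
  commands="0 0 0 -0.2 0 0 0;0 0 0 -0.3 0 0 0;0 0 0 -0.5 0 0 0;0 0 0 -0.6 0 0 0;0 0 0 -0.6 0 0 0;0 0 0 -0.6 0 0 0;0 0 0 -0.6 0 0 0;0 0 0 -0.6 0 0 0;0 0 0 -0.6 0 0 0;0 0 0 -0.5 0 0 0;0 0 0 -0.3 0 0 0;0 0 0 0 0 0 0",
)

```text
t: 12.28
eef_pos: [0.5349, -0.1757, 0.1959]
tool_rot: [-0.0, 0.786, 0.618, -0.0]
contact_force: [-4.2, 0.5, -3.6]
gripper_width: 0.413
```

Call:
move_arm(
  commands="0 0 0 -0.4 0 0 0;0 0 0 -0.5 0 0 0;0 0 0 -0.6 0 0 0;0 0 0 -0.6 0 0 0;0 0 0 -0.6 0 0 0;0 0 0 -0.6 0 0 0;0 0 0 -0.6 0 0 0;0 0 0 -0.6 0 0 0;0 0 0 -0.6 0 0 0;0 0 0 -0.5 0 0 0;0 0 0 -0.4 0 0 0;0 0 0 0 0 0 0",
)

```text
t: 13.28
eef_pos: [0.535, -0.1757, 0.2564]
tool_rot: [-0.0, 0.786, 0.618, 0.0]
contact_force: [-5.9, 1.4, -3.7]
gripper_width: 0.414
```

Call:
move_arm(
  commands="0 0 0 -0.3 0 0 0;0 0 0 -0.2 0 0 0;0 0 0 -0.1 0 0 0;0 0 0 -0.1 0 0 0;0 0 0 0 0 0 0;0 0 0 0 0 0 0;0 0 0 0 0 0 0;0 0 0 0 0 0 0;0 0 0 0 0 0 0;0 0 0 0 0 0 0;0 0 0 0 0 0 0;0 0 0 0 0 0 0",
)

```text
t: 14.28
eef_pos: [0.535, -0.1756, 0.2625]
tool_rot: [-0.0, 0.786, 0.618, -0.0]
contact_force: [-5.6, 0.7, -5.2]
gripper_width: 0.414
```

```bash
python3 - <<'E'
from h import *
o=bot.get_obs();print(o['eef_pos'],o['contact_force'],abs(o['joint_vel']).max())
snap('wrist','w6.png');snap('side','s6.png');snap('scene','c6.png')
def crop(f,x,y): return cv2.resize(cv2.imread('pics/'+f)[y:y+150,x:x+200],None,fx=2,fy=2,interpolation=cv2.INTER_CUBIC)
m=np.zeros((600,800,3),np.uint8)
m[:300,:400]=cv2.resize(cv2.imread('pics/w6.png'),(400,300)); m[300:,:400]=crop('s6.png',230,120); m[300:,400:]=crop('c6.png',250,150)
cv2.imwrite('pics/m6.png',m)
E
```

```text
[ 0.53501362 -0.17564848  0.26250568] [-5.59180925  0.6575361  -5.23752827] 0.0012272636202048579
```

View pics/m6.png

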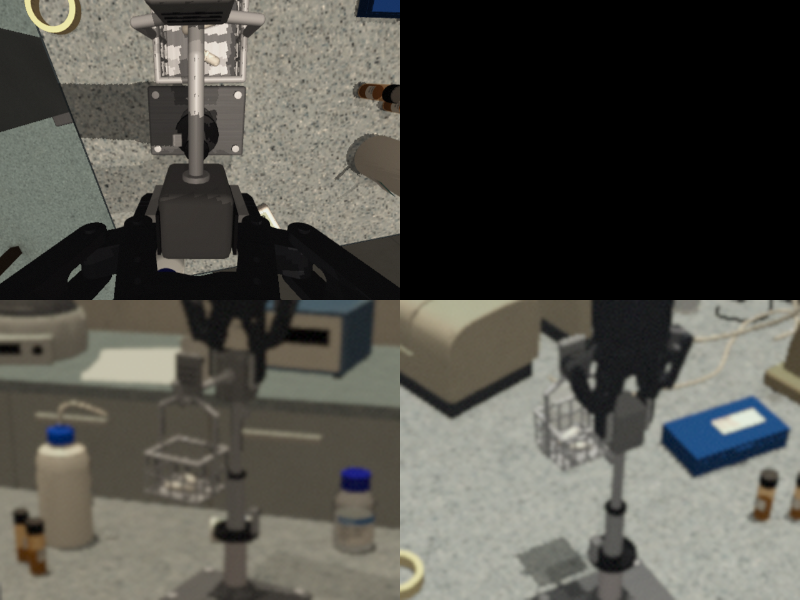

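Call:
move_arm(
  commands="0 0 0 -0.1 0 0 0;0 0 0 -0.1 0 0 0;0 0 0 0 0 0 0;0 0 0 0 0 0 0;0 0 0 0 0 0 0;0 0 0 0 0 0 0;0 0 0 0 0 0 0;0 0 0 0 0 0 0;0 0 0 0 0 0 0;0 0 0 0 0 0 0;0 0 0 0 0 0 0;0 0 0 0 0 0 0",
)

```text
t: 15.43
eef_pos: [0.5348, -0.1755, 0.2627]
tool_rot: [-0.001, 0.786, 0.618, -0.001]
contact_force: [-0.9, -0.4, -26.2]
gripper_width: 0.412
```

The force rose to 26 N while the TCP stayed in place, so the head is firmly against the second stop. I'll ease off by 1 mm and hand in.

Call:
move_arm(
  commands="0 0 0 0.1 0 0 0;0 0 0 0 0 0 0;0 0 0 0 0 0 0;0 0 0 0 0 0 0;0 0 0 0 0 0 0;0 0 0 0 0 0 0;0 0 0 0 0 0 0;0 0 0 0 0 0 0;0 0 0 0 0 0 0;0 0 0 0 0 0 0;0 0 0 0 0 0 0;0 0 0 0 0 0 0",
)

```text
t: 16.43
eef_pos: [0.5348, -0.1756, 0.2627]
tool_rot: [-0.0, 0.786, 0.618, -0.0]
contact_force: [-1.9, -0.7, -25.4]
gripper_width: 0.413
```

```bash
python3 - <<'E'
from h import *
o=bot.get_obs();print(o['eef_pos'],o['contact_force'],o['gripper_width'])
print(bot.hand_in())
E
```

```text
[ 0.53479246 -0.17557238  0.26270944] [ -1.92486325  -0.66219938 -25.36919851] 0.4132622837693604
the job is handed in; nothing more can be done
None
```

I hung the basket on the hook and let go of it. I then gripped the head with its button pressed flush, pulled it up to the second stop and handed the job in at 16.4 s, still holding it there. No verdict was reported.

- **Head height:** the TCP rose 120.4 mm (from 0.1423 to 0.2627 m). A further 2 mm of pull raised the force from 5 N to 26 N without moving the head, so it is against the second stop.
- **Grip:** the opening was 0.413 (about 35 mm across the 36 mm head) at hand-in, with the grip set to 60 N.
- **Basket:** the last picture, taken just before that final pull, shows it hanging upright on the hook, clear of the fingers. I did not measure how far its handle sits from the dip.
- **Bystanders:** I saw no contact with the bottle, beaker or tape roll, but I did not measure their positions again.
- **What disagreed:** the first camera fits put the hook seat up to about 12 mm apart. A close wrist picture with the arm settled resolved this before I lowered the basket. Easing off 1 mm at the end hardly changed the pull, which was still 25 N at hand-in.

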